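# Pass the turn on a paused game clock

## Task

On the library table a player has made a chess move but forgotten the clock, so the rocker lever on top of the clock still stands up at that player's end. Put it right as an arbiter does, with a fingertip: press the large middle key on the clock's front ledge down to its stop to pause the clock and let it spring back, then press the raised end of the rocker down until the lever has tipped right over, then press and release the middle key again to set the clock going. Leave the two small setting keys, the chess board, and the pieces, book and mug around it alone, lift nothing, and finish clear of everything.

Things in the scene. Friction and masses are not known exactly. Their poses are not given: they have to be found in the camera images.
- clock: Digital game clock that stands firm on the table (it does not slide), grey case 120 mm deep (its x), 230 mm long (its y); origin under its centre at table height. Its front (-x, roughly towards the robot) is a ledge 36 mm deep, 30 mm above the table, with three keys in a row; behind it a face with two displays slopes up to the rear top, 52 mm high, which carries the rocker.
- rocker (a joint): Black lever, 210 mm long (clock's y), 24 mm wide, a 30 x 45 mm finger pad at each end; pivot 38 mm behind (+x) the clock's centre, 65 mm up. +0.10 rad = left (clock's +y) end up, -0.10 = right end up; starts at either. Bistable: the raised end needs about 2 N at first, then less, and past level it snaps to its other stop and stays.
- rocker_left (a point): Point on top of the rocker's left finger pad, 85 mm from the pivot towards the clock's +y, 20 mm from the tip of the lever. About 83 mm above the table when raised, 66 mm when down.
- rocker_right (a point): Point on top of the rocker's right finger pad, 85 mm from the pivot towards the clock's -y; heights as for the left.
- start_key (a joint): The large middle key (start/pause): 0 = up, 0.005 m = down at its stop. A spring returns it; it starts to move at 1.5 N and is fully down at 4.5 N. A press counts from 3.5 mm down.
- start_key_top (a point): Centre of the top of the large middle key, a light grey rectangle 22 mm (clock's x) by 32 mm (y), standing 9 mm proud of the ledge: 39 mm above the table when up, 34 mm when down. It lies 42 mm in front of the clock's centre (-x), on its centre line.
- left_key (a joint): Small round setting key of the same grey, 14 mm across, 55 mm to the left (clock's +y) of the middle key, 37 mm above the table. 0 = up, 0.005 m = down. Leave alone.
- right_key (a joint): The same setting key 55 mm to the right (clock's -y) of the middle key. Leave alone.
- board: Wooden chess board 350 x 350 x 16 mm with eleven pieces up to 100 mm above the table, fixed, just behind the clock (30 to 55 mm from its back). Origin under the middle of its edge next to the clock; the board reaches from there to +x. Leave alone.
- rook: Taken light wooden rook, 55 mm tall, 30 mm base, standing 160 to 195 mm from the clock's centre at one end of the clock. Origin under its base. Leave alone.
- bishop: Taken dark wooden bishop, 65 mm tall, 30 mm base, standing at the other end of the clock. Origin under its base. Leave alone.
- book: Closed hardback book 210 x 145 x 28 mm lying to the left of the clock. Origin under its centre. Leave alone.
- mug: White mug, 92 mm tall, 80 mm across, standing to the right of the clock. Origin under its base. Leave alone.

How it is judged:
By the outcome, as a careful person would: the job done as asked, in the order asked, and still so for the second after the job is handed in, with the robot touching nothing.
It also fails if it takes over 45 s, if anything falls off the work surface, if the arm or the gripper's body presses on something with over 40 N, if the wrist force passes 120 N, or if a joint passes its speed limit or range.

## Robot

A 7-joint arm with a two-finger parallel gripper is mounted at the origin on the work surface. World frame = base frame: x ahead of the robot, y to its left, z up, the work surface at z = 0. Lengths are in m, angles in rad, forces in N, time in s.
With the tool pointing down it reaches from about 0.425 to 0.875 m from the base axis. Payload 8.4 kg.
Tool frame: the origin (TCP) lies on the centre line of the jaws, within the pads' length; the fingertips stand 14 mm ahead of it and the grasp point (between the pads) lies 5 mm behind it (arm.tip_extent is the distance from the TCP to the fingertips, in m); z points along the fingers, y is the line along which they close (so a half turn about z gives the same grasp; the last joint's range is limited). The gripper opens to 87 mm and grips with 3 to 60 N. Pads are 19 mm wide; open, the fingers measure 117 mm over their backs; the gripper's body (75 mm by 190 mm) begins 51 mm behind the grasp point.
Start: joints at [-1.411, 0.333, 0.04, 1.465, -0.013, 1.343, -0.059], TCP at [0.166, 0.628, 0.237] pointing down, gripper open.
Joint ranges: [-2.58, 2.58], [-0.38, 2.09], [-1.3, 1.39], [0.25, 2.4], [-1.5, 4.64], [0.08, 2.09], [-2.65, 2.65]. Speed limits (rad/s): [2.22, 2.22, 2.79, 2.79, 3.14, 3.14, 3.14].

## Interface

Orientations are given as a 3x3 rotation matrix whose columns are the frame's x, y, z axes.
In Python, from plant import arm, viewer gives the robot as it stands.
- The arm moves only by the shell command python3 -m crank 'ROWS'. ROWS is JSON, a list of rows, each a list of 3 entries, a list of its own where there are three numbers: the closure, from 0 (fully open) to 1 (shut), then the shift along the tool's x, y, z in mm, then the turn about the tool's z in degrees. In form: [[gripper, [x, y, z], turn], ...]. A call has 1 to 12 rows; each row is the pose to reach, as a shift and turn from the pose commanded when the call began, along the tool's axes at that moment; what a row does not reach only later rows make up. A row lasts 1/10 s, in which the tool goes at most 50 mm and 8.59 degrees, less where a joint would pass 70% of its speed; a pose out of reach is approached as far as the arm can. A call with a gripper value outside its range is refused whole. The fingers move at their own pace and stop on an object; the grip force is fixed at half the most. Time passes only in rows, so rows that repeat a pose let the fingers close. It gives the time, the measured TCP pose, the force, the opening and the grip force at its end, in the units of the state.
- arm.get_state(): the state, without advancing time (a new reading comes with each control period).
- viewer.snapshot(name): name is "side" or "top"; returns a dict with "frame" (400x640x3 uint8, red, green, blue), "z_map" (400x640 float32, m along the optical axis (not along the pixel's ray), 0 where there is no reading), "camera_matrix" (3x3 intrinsics, pixels), "extrinsics" (4x4, takes a point from world to camera coordinates). Camera axes: x right, y down, z forward; pixel columns grow to the right and rows downward; lengths in m; the calibration is good to about 2 mm. A picture is of the moment at which its call begins.
- arm.sign_off(): hands the job in; it is judged then, once.
The state is a dict: "time": time; "q": joint angles; "joint_velocities": joint speeds; "joint_efforts": joint torques, N m; "position": TCP position; "eef_rot": TCP orientation; "force": force on the tool from outside, world axes, zero at the start; "wrist_torque": the same for the moment, N m; "grip_width": opening from 0.0 (shut) to 1.0 (fully open); "finger_force": force on a finger pad.
Only numpy, scipy, OpenCV 4.12 (cv2) and the standard library are available. Lean on these libraries where they do the work, as an engineer would, in place of code of your own. Each camera call takes 0.05 s, during which the arm holds its last target. There are 200 camera calls.

## Working session

There is one attempt and no reset: what is moved stays moved. The work goes in short steps, Python scripts to look and compute and a shell command to move; the robot and the scene stay as the last step left them, time stands still between calls to the robot, and variables do not carry over. Pictures are saved under pics/ and viewed, at most 10 in all, crops included, and the job is handed in when it is done.

```bash
mkdir -p pics; python3 - <<'E'
from plant import arm, viewer
import cv2,numpy as np
for n in("top","side"):
    s=viewer.snapshot(n); cv2.imwrite(f"pics/{n}0.png",s["frame"][:,:,::-1]); np.savez(n+"0.npz",**s)
    print(n,s["camera_matrix"].tolist(),s["extrinsics"].round(4).tolist())
st=arm.get_state(); print(st["time"],st["position"],st["eef_rot"],st["force"])
E
```

```text
top [[418.34058706047034, 0.0, 313.25724818004994], [0.0, 418.34058706047034, 200.8705358308206], [0.0, 0.0, 1.0]] [[0.0182, -0.9998, 0.0014, 0.0602], [-0.9964, -0.0183, -0.0831, 0.5756], [0.0831, 0.0002, -0.9965, 1.2488], [0.0, 0.0, 0.0, 1.0]]
side [[401.31914987040966, 0.0, 324.4357233683379], [0.0, 401.31914987040966, 201.43023001359973], [0.0, 0.0, 1.0]] [[0.994, -0.1095, -0.0015, -0.5577], [-0.0624, -0.5555, -0.8292, 0.1478], [0.09, 0.8243, -0.559, 0.9518], [0.0, 0.0, 0.0, 1.0]]
0.1 [0.16628243 0.62793869 0.23573243] [[-9.66681882e-01  2.55980608e-01 -2.59026310e-04]
 [ 2.55980707e-01  9.66680763e-01 -1.47655250e-03]
 [-1.27573055e-04 -1.49366228e-03 -9.99998876e-01]] [-0.13952591 -0.54467502  0.27941081]
```

View pics/top0.png

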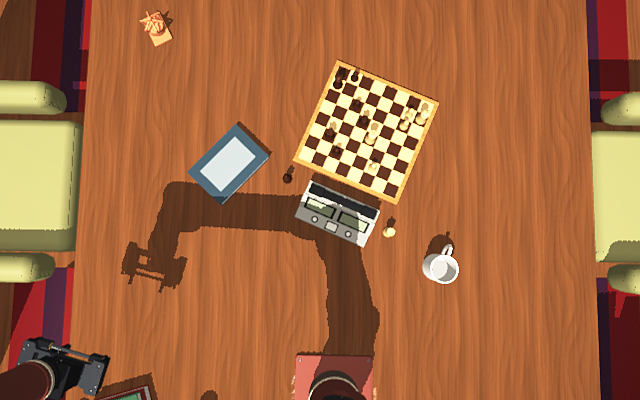

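View pics/side0.png

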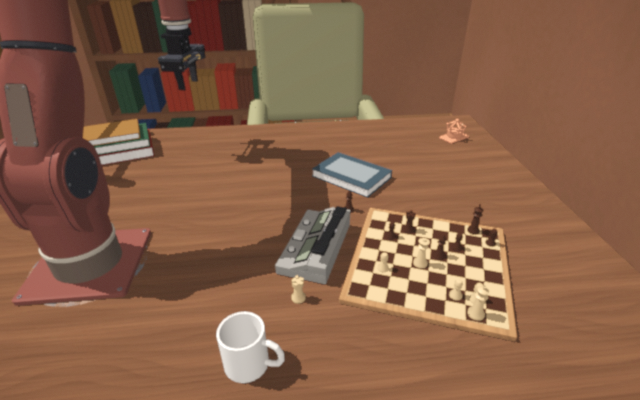

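The top view shows the clock at about (337,213), with the rook at (389,231), the bishop at (288,175), and the board behind it. In the side view the clock is at about (315,243). I'll enlarge both.

```bash
python3 - <<'E'
import cv2,numpy as np
t=np.load("top0.npz")["frame"][165:260,280:410,::-1]; s=np.load("side0.npz")["frame"][195:290,265:395,::-1]
cv2.imwrite("pics/crop0.png",np.vstack([cv2.resize(a,None,fx=6,fy=6,interpolation=cv2.INTER_CUBIC)[:570][::1] for a in(t,)]))
cv2.imwrite("pics/crop1.png",cv2.resize(s,None,fx=6,fy=6,interpolation=cv2.INTER_CUBIC))
E
```

```text
(no output)
```

View pics/crop0.png

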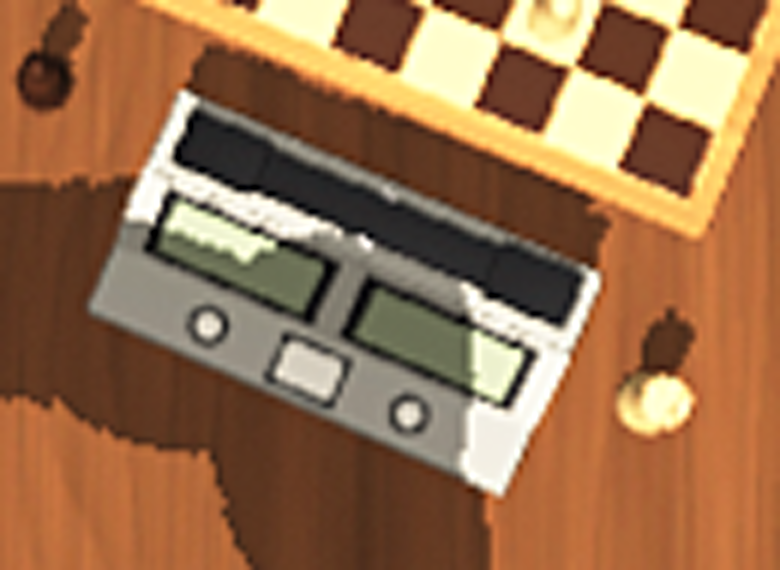

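View pics/crop1.png

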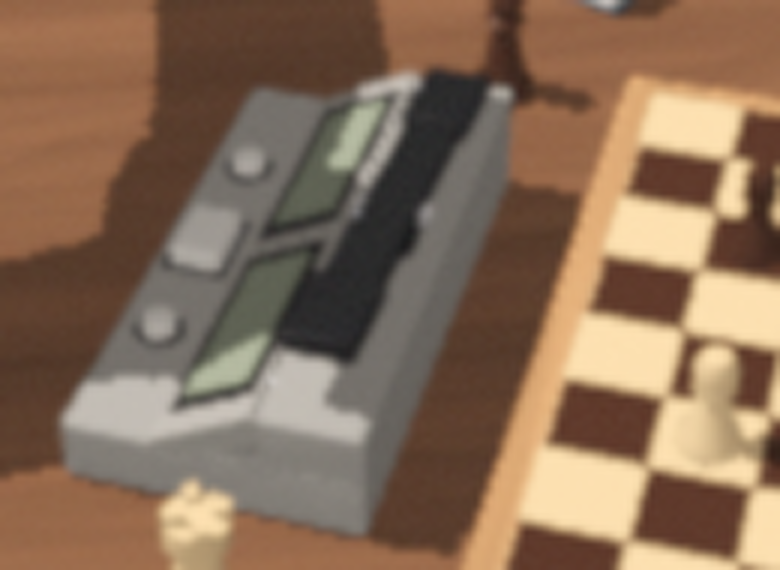

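The enlarged top crop shows the left key at (208,325), the middle key at (307,368) and the right key at (408,413). In the side crop they are at (248,162), (205,238) and (157,325). The near end of the rocker (the clock's right) appears raised, and I'll check that with depth.

```bash
cat > h.py <<'E'
import numpy as np
def ray(s,px,z):
    K,E=s["camera_matrix"],s["extrinsics"];R,t=E[:3,:3],E[:3,3]
    c=-R.T@t; d=R.T@np.linalg.solve(K,[px[0],px[1],1]); return c+d*(z-c[2])/d[2]
def cloud(s):
    K,E=s["camera_matrix"],s["extrinsics"];v,u=np.mgrid[:400,:640]; z=s["z_map"]
    p=np.stack([(u-K[0,2])/K[0,0]*z,(v-K[1,2])/K[1,1]*z,z],-1)
    return (p-E[:3,3])@E[:3,:3]
E
python3 - <<'E'
import numpy as np
from h import *
P={}
for n,off,pts in(("top",(280,165),[(208,325),(307,368),(408,413)]),("side",(265,195),[(248,162),(205,238),(157,325)])):
    s=dict(np.load(n+"0.npz")); P[n]=np.array([ray(s,(np.array(p)+.5)/6-.5+off,z) for p,z in zip(pts,(.037,.039,.037))]); print(n,P[n].round(4).tolist())
A=(P["top"]+P["side"])/2
m=A.mean(0)[:2]; d=A[0]-A[2]; print("len",np.linalg.norm(d)); ey=d[:2]/np.linalg.norm(d[:2]); ex=np.array([ey[1],-ey[0]])
O=m+.042*ex; print("O",O,"yaw deg",np.degrees(np.arctan2(ex[1],ex[0])),"ex",ex)
piv=O+.038*ex
for k,g in(("L",.085),("R",-.085)): print(k,piv+g*ey)
print("key",m)
for n in P:
    s=dict(np.load(n+"0.npz")); c=cloud(s); f=s["frame"].astype(int)
    l=(c[...,:2]-O)@np.stack([ex,ey],1)
    k=(s["z_map"]>0)&(f.max(-1)<70)&(abs(l[...,0]-.038)<.015)&(abs(l[...,1])<.11)&(c[...,2]>.045)
    for g in np.arange(-.1,.11,.025):
        q=k&(abs(l[...,1]-g)<.0125); print(n,g.round(3),q.sum(),np.median(c[q][:,2]).round(4),np.median(l[q][:,0]).round(4))
    a=(s["z_map"]>0)&(abs(l[...,0]+.03)<.08)&(abs(l[...,1])<.2)&(c[...,2]>.02)
    print("extent", np.percentile(l[a],[1,99],axis=0).round(3).tolist())
E
```

```text
top [[0.5195, 0.0667, 0.037], [0.4989, 0.017, 0.039], [0.4775, -0.0338, 0.037]]
side [[0.52, 0.0596, 0.037], [0.4988, 0.0074, 0.039], [0.4771, -0.0421, 0.037]]
len 0.10965987060744894
O [ 0.53735829 -0.00377564] yaw deg -22.772426383530004 ex [ 0.92204954 -0.38707189]
L [0.60529728 0.05988984]
R [ 0.53949506 -0.09685858]
key [0.49863221 0.01248138]
top -0.1 33 0.0842 0.0371
top -0.075 80 0.0826 0.0365
top -0.05 66 0.0788 0.0351
top -0.025 65 0.0761 0.0359
top -0.0 64 0.0732 0.0354
top 0.025 63 0.0706 0.0356
top 0.05 63 0.0688 0.0359
top 0.075 75 0.0666 0.0367
top 0.1 60 0.0659 0.0359
extent [[-0.06, -0.162], [0.049, 0.181]]
side -0.1 81 0.0831 0.0384
side -0.075 91 0.082 0.0395
side -0.05 61 0.0782 0.0396
side -0.025 65 0.0756 0.0401
side -0.0 53 0.0731 0.0411
side 0.025 50 0.0703 0.0405
side 0.05 50 0.0684 0.0414
side 0.075 61 0.067 0.0405
side 0.1 28 0.0644 0.0415
extent [[-0.058, -0.174], [0.05, 0.182]]
```

```bash
python3 - <<'E'
import numpy as np
from h import *
O=np.array([.5374,-.0038]);ex=np.array([.92205,-.38707]);ey=np.array([.38707,.92205])
for n in("top","side"):
    s=dict(np.load(n+"0.npz")); c=cloud(s); f=s["frame"].astype(int); l=(c[...,:2]-O)@np.stack([ex,ey],1); ok=s["z_map"]>0
    k=ok&(abs(l[...,0]+.042)<.02)&(abs(l[...,1])<.03)&(c[...,2]>.0365)&(c[...,2]<.043)&(l[...,0]<-.03)
    print(n,"key",k.sum(),c[k].mean(0).round(4),np.ptp(l[k],axis=0).round(3),"lmid",((l[k].max(0)+l[k].min(0))/2).round(4))
    # rocker extents
    k=ok&(f.max(-1)<70)&(abs(l[...,0]-.038)<.03)&(abs(l[...,1])<.13)&(c[...,2]>.06)
    print(" rocker",np.percentile(l[k],[2,98],axis=0).round(4).tolist())
    # table height and book/cover
    k=ok&(c[...,2]>.02)&(c[...,2]<.035)&(c[...,1]>.12)&(c[...,1]<.45)&(c[...,0]>.5)&(c[...,0]<.85)
    print(" book",k.sum(),((np.percentile(c[k],2,axis=0)+np.percentile(c[k],98,axis=0))/2).round(4),c[k].mean(0).round(4))
    k=ok&(c[...,2]<.012)&(c[...,0]>.3)&(c[...,0]<.9)&(abs(c[...,1])<.35)
    print(" table",np.median(c[k][:,2]).round(4))
    k=ok&(c[...,2]>.012)&(c[...,2]<.02)&(c[...,1]>-.3)&(c[...,1]<.2)&(c[...,0]>.58)&(c[...,0]<1.1)
    print(" board",((np.percentile(c[k],1,axis=0)+np.percentile(c[k],99,axis=0))/2).round(4))
E
```

```text
top key 52 [0.4994 0.0165 0.0389] [0.021 0.031] lmid [-0.0431  0.0031]
 rocker [[0.0232, -0.0938], [0.0485, 0.1034]]
 book 3247 [0.6835 0.3313 0.0277] [0.6841 0.3331 0.0277]
 table -0.0002
 board [ 0.7979 -0.0864  0.0161]
side key 66 [0.4994 0.0129 0.0383] [0.021 0.033] lmid [-0.0416  0.0012]
 rocker [[0.0257, -0.1013], [0.0521, 0.0963]]
 book 1630 [0.6821 0.3192 0.0261] [0.6827 0.3205 0.0273]
 table -0.0005
 board [ 0.7915 -0.095   0.016 ]
```

Depth shows the right end raised, but the two views disagree by about 8 mm in y. I'll close the gripper, hover near the clock and use the known fingertip position to check both cameras.

```bash
python3 -m crank '[[1,[-40,-30,0],0],[1,[-75,-57,0],0],[1,[-110,-83,0],0],[1,[-145,-109,0],0],[1,[-180,-136,0],0],[1,[-215,-162,0],0],[1,[-250,-188,0],0],[1,[-285,-215,0],0],[1,[-303,-228,0],0],[1,[-303,-228,0],0]]'; python3 -c "
from plant import arm;import numpy as np
s=arm.get_state();R=s['eef_rot'];print(s['position'],R.T@(np.array([.499,.0145,.2])-s['position'])*1000,np.degrees(np.arctan2(R[1,1],R[0,1])))"
```

```text
time: 1.1
position: [0.4033, 0.3268, 0.2365]
eef_rot: [[-0.965, 0.262, 0.001], [0.262, 0.965, -0.001], [-0.001, -0.001, -1.0]]
force: [-0.5, 0.7, 0.3]
grip_width: 0.171
finger_force: 0.0
[0.40333953 0.32684062 0.23653729] [-174.06953805 -276.37862594   36.84034175] 74.82300356933699
```

```bash
python3 -m crank '[[1,[-20,-30,0],0],[1,[-40,-62,0],0],[1,[-60,-95,0],0],[1,[-80,-127,10],4],[1,[-100,-159,10],7.6],[1,[-120,-190,20],7.6],[1,[-140,-222,30],7.6],[1,[-160,-254,37],7.6],[1,[-174,-276,37],7.6],[1,[-174,-276,37],7.6],[1,[-174,-276,37],7.6]]'; python3 - <<'E'
from plant import arm, viewer
import cv2,numpy as np
from h import *
st=arm.get_state(); p=st["position"];R=st["eef_rot"];print(p,R.tolist(),st["force"],st["grip_width"])
tip=p+R[:,2]*arm.tip_extent; im=[]
for n in("top","side"):
    s=viewer.snapshot(n); np.savez(n+"1.npz",**s); f=s["frame"][:,:,::-1]
    c=s["extrinsics"]@np.r_[tip,1]; u=s["camera_matrix"]@c[:3]; u=u[:2]/u[2]; print(n,"tip px",u)
    x,y=u.round().astype(int); x0,y0=max(x-40,0),max(y-45,0); a=cv2.resize(f[y0:y0+90,x0:x0+80],None,fx=5,fy=5,interpolation=cv2.INTER_CUBIC)
    cv2.circle(a,tuple(((u-[x0,y0]+.5)*5).astype(int)),3,(0,255,0),1); im.append(a[:450,:400])
cv2.imwrite("pics/hover.png",np.hstack(im))
E
```

```text
time: 2.2
position: [0.4983, 0.0198, 0.1993]
eef_rot: [[-0.924, 0.382, -0.001], [0.382, 0.924, 0.0], [0.001, -0.0, -1.0]]
force: [-0.8, -0.5, 1.0]
grip_width: 0.005
finger_force: 0.0
[0.49831315 0.01982473 0.19934677] [[-0.9243226986856492, 0.3816113892274121, -0.0005443403377181101], [0.3816113796928696, 0.9243228544044745, 0.0001253573664795765], [0.0005509840134992829, -9.185580801457968e-05, -0.9999998439895516]] [-0.84981508 -0.45269701  1.00926807] 0.005022675060058972
top tip px [332.06093663 224.82793568]
side tip px [295.8350089  180.25611595]
```

View pics/hover.png

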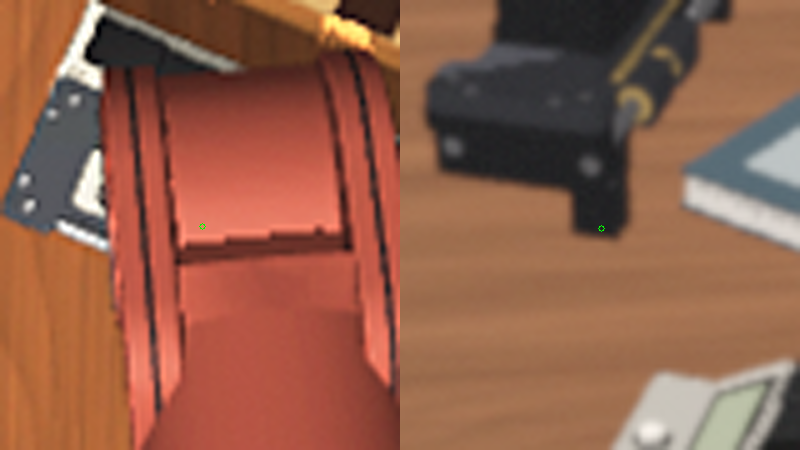

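The hover picture shows the arm hiding the tip from the top camera. In the side crop the tip projects at (600,228), inside the end of the finger. I'll compare depth points in the tool frame for both cameras.

```bash
python3 - <<'E'
import numpy as np
from h import *
R0=np.array([[-.96668,.25598,-.00026],[.25598,.96668,-.00148],[-.00013,-.00149,-1]]);p0=np.array([.16628,.62794,.23573])
R1=np.array([[-.92432,.38161,-.00054],[.38161,.92432,.00013],[.00055,-.00009,-1]]);p1=np.array([.49831,.01982,.19935])
for n,i,R,p in(("top",0,R0,p0),("side",0,R0,p0),("side",1,R1,p1)):
    s=dict(np.load(f"{n}{i}.npz")); c=cloud(s); t=(c-p)@R
    ok=(s["z_map"]>0)&(abs(t[...,0])<.07)&(abs(t[...,1])<.13)
    print(n,i)
    for lo in(-.12,-.1,-.08,-.06,-.04,-.02,-.01,0,.01,.015):
        k=ok&(t[...,2]>lo)&(t[...,2]<lo+(.02 if lo<-.02 else .01))
        if k.sum()>4:
            q=t[k]*1000; print("  z",lo,k.sum(),"x",np.percentile(q[:,0],[2,50,98]).round(0),"y",np.percentile(q[:,1],[2,50,98]).round(0), "left/right med", [np.median(q[m,1]).round(0) if m.any() else None for m in (q[:,1]<0,q[:,1]>0)])
E
```

```text
top 0
  z -0.12 360 x [-35. -18.  25.] y [-91. -48.  86.] left/right med [np.float64(-49.0), np.float64(67.0)]
  z -0.1 1198 x [-38. -16.  33.] y [-94. -53.  94.] left/right med [np.float64(-73.0), np.float64(73.0)]
  z -0.08 465 x [-39. -32.  13.] y [-87.  16.  82.] left/right med [np.float64(-55.0), np.float64(54.0)]
  z -0.06 39 x [-37. -13.  30.] y [-86. -85.  81.] left/right med [np.float64(-85.0), np.float64(51.0)]
  z -0.04 24 x [-11.  -6.   1.] y [44. 46. 58.] left/right med [None, np.float64(46.0)]
  z -0.02 5 x [-10.   2.   3.] y [45. 46. 50.] left/right med [None, np.float64(46.0)]
  z -0.01 15 x [-12.  -9.   6.] y [43. 46. 54.] left/right med [None, np.float64(46.0)]
  z 0 20 x [-13.  -9.   8.] y [-51.  46.  52.] left/right med [np.float64(-50.0), np.float64(46.0)]
  z 0.01 6 x [-12. -10.  -5.] y [-42.  45.  50.] left/right med [np.float64(-51.0), np.float64(45.0)]
side 0
  z -0.12 165 x [-27. -17.  20.] y [-55. -48.  12.] left/right med [np.float64(-49.0), np.float64(8.0)]
  z -0.1 398 x [-38. -18.  32.] y [-98. -72.  90.] left/right med [np.float64(-91.0), np.float64(64
[... 952 characters left out ...]
08 590 x [-38. -28.  33.] y [-91. -35.  81.] left/right med [np.float64(-86.0), np.float64(48.0)]
  z -0.06 81 x [-37. -12.  34.] y [-88. -86.  83.] left/right med [np.float64(-86.0), np.float64(79.0)]
  z -0.04 15 x [-12. -11.  -9.] y [-8.  4. 10.] left/right med [np.float64(-7.0), np.float64(6.0)]
  z -0.02 14 x [-12. -11.  -9.] y [-9.  4.  8.] left/right med [np.float64(-8.0), np.float64(5.0)]
  z -0.01 38 x [-11.  -4.  10.] y [-11.  -9.   6.] left/right med [np.float64(-9.0), np.float64(5.0)]
  z 0 47 x [-11.  -4.  10.] y [-11.  -8.   7.] left/right med [np.float64(-9.0), np.float64(3.0)]
  z 0.01 17 x [-11.  -1.  10.] y [-10.  -8.   2.] left/right med [np.float64(-8.0), np.float64(4.0)]
```

Top view has about zero bias and side about -3 mm in y, so the key is at roughly (0.499, 0.0163) and the right pad at (0.5398, -0.093).

```bash
cat > go.py <<'E'
import sys,numpy as np
from plant import arm
s=arm.get_state();R=s['eef_rot'];p=s['position'];t=np.array(eval(sys.argv[1]))
print(s['time'],p,s['force'],'shift mm',(R.T@(t-p)*1000).round(1),'yangle',np.degrees(np.arctan2(R[1,1],R[0,1])).round(2))
E
python3 go.py '[.499,.0163,.059]'
```

```text
2.3 [0.49819995 0.02078753 0.19942367] [ 0.03115499  1.0184326  -0.34441526] shift mm [ -2.5  -3.9 140.4] yangle 67.7
```

```bash
python3 -m crank '[[1,[-2.5,-4,30],0.3],[1,[-2.5,-4,60],0.5],[1,[-2.5,-4,90],0.5],[1,[-2.5,-4,115],0.5],[1,[-2.5,-4,120],0.5],[1,[-2.5,-4,120],0.5],[1,[-2.5,-4,120],0.5],[1,[-2.5,-4,120],0.5]]'; python3 go.py '[.499,.0163,.059]'
```

```text
time: 3.1
position: [0.5002, 0.0148, 0.0809]
eef_rot: [[-0.921, 0.389, 0.002], [0.389, 0.921, 0.001], [-0.002, 0.002, -1.0]]
force: [-0.4, 0.4, -0.2]
grip_width: 0.004
finger_force: 0.0
3.1 [0.5002032  0.01483561 0.08091876] [-0.37529174  0.41281471 -0.19891676] shift mm [ 1.7  0.8 21.9] yangle 67.1
```

```bash
python3 -m crank '[[1,[1.5,1,10],0],[1,[1.5,1,20],0],[1,[1.5,1,25],0],[1,[1.5,1,28],0],[1,[1.5,1,30],0],[1,[1.5,1,32],0],[1,[1.5,1,33],0],[1,[1.5,1,34],0],[1,[1.5,1,34],0],[1,[1.5,1,34],0]]'; python3 go.py '[.499,.0163,.047]'
```

```text
time: 4.1
position: [0.498, 0.0158, 0.0478]
eef_rot: [[-0.921, 0.39, -0.001], [0.39, 0.921, 0.002], [0.002, 0.001, -1.0]]
force: [-17.0, -0.5, 39.4]
grip_width: 0.002
finger_force: 20.0
4.1 [0.49804141 0.01583022 0.04780815] [-16.99668697  -0.53236532  39.39965287] shift mm [-0.7  0.8  0.8] yangle 67.03
```

Key is at its stop. Releasing.

```bash
python3 -m crank '[[1,[0,0,-5],0],[1,[0,0,-12],0],[1,[0,0,-25],0],[1,[0,0,-50],0],[1,[0,0,-65],0],[1,[0,0,-65],0],[1,[0,0,-65],0]]'; python3 go.py '[.5398,-.0931,.113]'; python3 - <<'E'
from plant import viewer
import numpy as np,cv2
from h import *
s=viewer.snapshot("side");np.savez("side2.npz",**s)
cv2.imwrite("pics/s2.png",cv2.resize(s["frame"][150:290,240:400,::-1],None,fx=4,fy=4,interpolation=cv2.INTER_CUBIC))
E
```

```text
time: 4.8
position: [0.4985, 0.016, 0.1108]
eef_rot: [[-0.921, 0.389, 0.001], [0.389, 0.921, 0.0], [-0.001, 0.001, -1.0]]
force: [0.6, 0.3, -0.5]
grip_width: 0.002
finger_force: 0.0
4.8 [0.49845849 0.01596995 0.110754  ] [ 0.62581438  0.27762418 -0.49094963] shift mm [-80.6 -84.4  -2.2] yangle 67.08
```

View pics/s2.png

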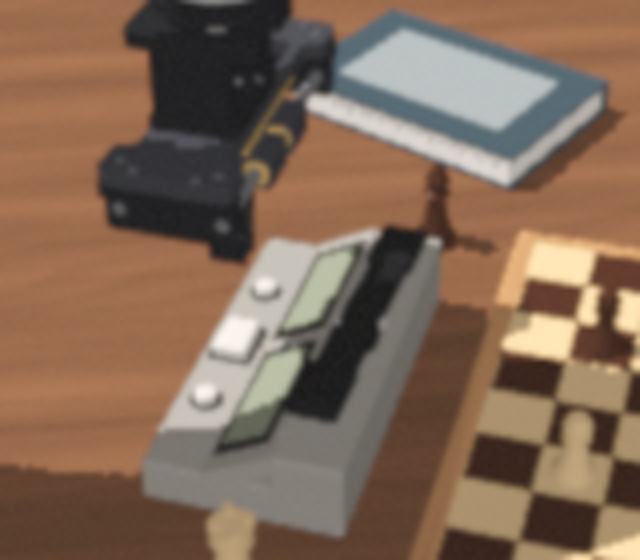

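The side view shows the middle key (235,338) back up and the rocker's near (right) end (315,400) still raised. Moving over the right pad.

```bash
python3 -m crank '[[1,[-10,-11,-10],0],[1,[-30,-31,-10],0],[1,[-50,-52,-10],0],[1,[-70,-74,-10],0],[1,[-81,-84,-8],0],[1,[-81,-84,-5],0],[1,[-81,-84,-2],0],[1,[-81,-84,-2],0],[1,[-81,-84,-2],0]]'; python3 go.py '[.5398,-.0931,.079]'
```

```text
time: 5.75
position: [0.5398, -0.0921, 0.1124]
eef_rot: [[-0.922, 0.388, -0.001], [0.388, 0.922, 0.0], [0.001, 0.0, -1.0]]
force: [0.7, 0.8, 1.1]
grip_width: 0.002
finger_force: 0.0
5.75 [ 0.53984676 -0.09214672  0.11240703] [0.68939689 0.84731196 1.06671752] shift mm [-0.4 -0.9 33.4] yangle 67.15
```

```bash
python3 -m crank '[[1,[0,-1,8],0],[1,[0,-1,13],0],[1,[0,-1,17],0],[1,[0,-1,21],0],[1,[0,-1,25],0],[1,[0,-1,28],0],[1,[0,-1,30],0],[1,[0,-1,31],0],[1,[0,-1,32],0],[1,[0,-1,32],0]]'
```

```text
time: 6.75
position: [0.5398, -0.0939, 0.0813]
eef_rot: [[-0.921, 0.39, 0.0], [0.39, 0.921, 0.001], [0.0, 0.001, -1.0]]
force: [-4.9, 1.1, 9.6]
grip_width: 0.005
finger_force: 4.6
```

At the stop. Lift and check.

```bash
python3 -m crank '[[1,[0,0,-6],0],[1,[0,0,-20],0],[1,[0,0,-45],0],[1,[20,20,-50],0],[1,[40,42,-50],0],[1,[60,63,-50],0],[1,[80,84,-50],0],[1,[80,85,-35],0],[1,[80,85,-15],0],[1,[80,85,-5],0],[1,[80,85,-5],0],[1,[80,85,-5],0]]'; python3 go.py '[.499,.0163,.0475]'; python3 - <<'E'
from plant import viewer
import numpy as np
from h import *
O=np.array([.5377,0]);ex=np.array([.92205,-.38707]);ey=np.array([.38707,.92205])
s=viewer.snapshot("side");np.savez("side3.npz",**s);c=cloud(s);f=s["frame"].astype(int);l=(c[...,:2]-O-[0,-.003])@np.stack([ex,ey],1)
for g in(-.085,-.04,0,.04,.085):
    k=(s["z_map"]>0)&(f.max(-1)<70)&(abs(l[...,0]-.038)<.015)&(abs(l[...,1]-g)<.0125)&(c[...,2]>.045)&(c[...,2]<.1); print(g,k.sum(),np.median(c[k][:,2]))
E
```

```text
time: 7.95
position: [0.4996, 0.0151, 0.0863]
eef_rot: [[-0.921, 0.39, 0.0], [0.39, 0.921, -0.0], [-0.0, -0.0, -1.0]]
force: [0.1, 0.2, 0.6]
grip_width: 0.003
finger_force: 0.0
7.95 [0.49957384 0.01511356 0.08627106] [0.07297552 0.16607275 0.57960588] shift mm [ 1.   0.9 38.8] yangle 67.03
-0.085 110 0.06558079624685992
-0.04 80 0.06894553696938485
0 68 0.07288186486215974
0.04 63 0.0766996203811429
0.085 73 0.08281828940701033
```

The rocker has tipped (left 83 mm, right 66 mm). Second key press.

```bash
python3 -m crank '[[1,[1,1,12],0],[1,[1,1,23],0],[1,[1,1,29],0],[1,[1,1,33],0],[1,[1,1,35],0],[1,[1,1,37],0],[1,[1,1,38],0],[1,[1,1,38.5],0],[1,[1,1,38.5],0],[1,[1,1,38.5],0]]'
```

```text
time: 9.0
position: [0.4985, 0.0167, 0.0482]
eef_rot: [[-0.921, 0.39, -0.001], [0.39, 0.921, 0.001], [0.001, 0.0, -1.0]]
force: [-10.0, -0.7, 19.3]
grip_width: 0.004
finger_force: 10.0
```

```bash
python3 -m crank '[[1,[0,0,-5],0],[1,[0,0,-12],0],[1,[0,0,-30],0],[1,[0,0,-60],0],[1,[0,0,-95],0],[1,[0,0,-130],0],[1,[0,0,-150],0],[1,[0,0,-150],0],[1,[0,0,-150],0],[1,[0,0,-150],0]]'; python3 - <<'E'
from plant import viewer
import numpy as np,cv2
s=viewer.snapshot("side")
cv2.imwrite("pics/s4.png",cv2.resize(s["frame"][150:400,200:530,::-1],None,fx=2.4,fy=2.4,interpolation=cv2.INTER_CUBIC))
E
```

```text
time: 10.0
position: [0.4981, 0.0168, 0.1961]
eef_rot: [[-0.921, 0.39, -0.001], [0.39, 0.921, -0.0], [0.001, -0.001, -1.0]]
force: [-0.4, -0.3, 0.7]
grip_width: 0.005
finger_force: 0.0
```

View pics/s4.png

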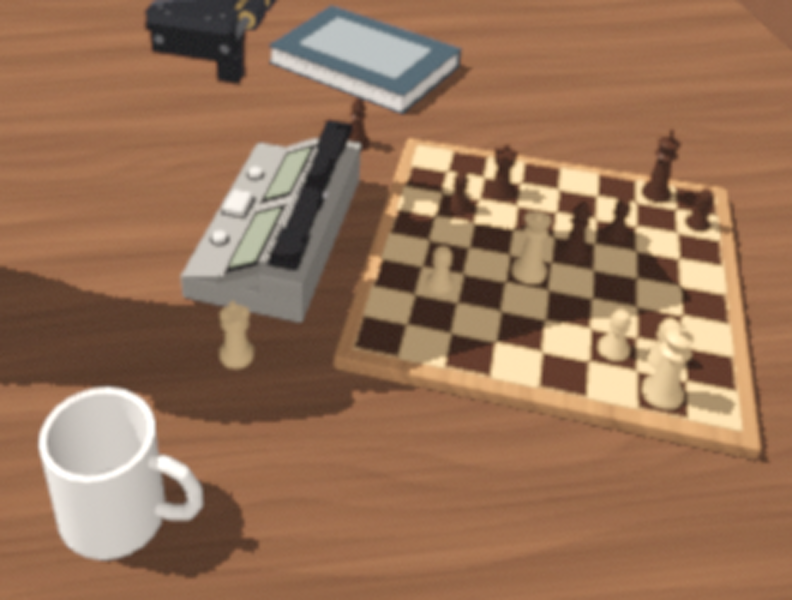

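The picture shows the rocker's far (left) end up at (335,130), the middle key up at (237,203), everything else standing, and the gripper clear.

```bash
python3 -c "
from plant import arm
print(arm.sign_off())"
```

```text
the job is handed in; nothing more can be done
None
```

I pressed the middle key to pause the clock, tipped the rocker right over so its left end is now up, pressed the key again to restart, and handed the job in with the gripper clear and nothing else disturbed.

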